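# Clamp the mended puzzle board with the star-handled gluing clamp

## Robot

A 6-joint arm with a two-finger parallel gripper is mounted at the origin on the work surface. World frame = base frame: x ahead of the robot, y to its left, z up, the work surface at z = 0. Lengths are in m, angles in rad, forces in N, time in s.
With the tool pointing down it reaches from about 0.25 to 0.775 m from the base axis. Payload 8.9 kg.
Tool frame: the origin (TCP) lies midway between the tips of the shut fingers; the grasp point (between the pads) lies 19 mm behind it; z points along the fingers, y is the direction in which the jaws open and shut (so a half turn about z gives the same grasp; the last joint's range is limited). The gripper opens to 85 mm and grips with 20 to 120 N. Pads are 22 mm wide; open, the fingers measure 114 mm over their backs; the gripper's body (76 mm by 85 mm) begins 54 mm behind the grasp point. The pads swing forward as they close: fully open they stand 13 mm farther back than shut.
Start: joints at [-1.443, 0.291, -0.153, 1.127, 0, 1.431], TCP at [0.138, -0.506, 0.231] pointing down, gripper open.
Joint ranges: [-2.52, 2.52], [-0.91, 1.74], [-1.3, 1.37], [-1.96, 2.02], [-1.52, 1.47], [-3.14, 3.14]. Speed limits (rad/s): [2.22, 2.22, 2.79, 3.14, 3.14, 3.14].

## Interface

Orientations are given as a unit quaternion [w, x, y, z].
In Python, from workcell import env, viewer gives the robot as it stands. The module is installed in compiled form; this text tells all that it offers.
- The arm moves only by the tool jog_arm, never from a script. Its argument "motion" is one flat list of numbers, 7 for each row, row after row: the shift along the tool's x, y, z in cm, then the turn, a rotation vector about the tool's x, y, z in rad, then the closure in counts, from 0 (fully open) to 255 (shut). In form: [x, y, z, ax, ay, az, hand, x, y, z, ax, ay, az, hand, ...]. A call has 1 to 20 rows; each row shifts and turns the commanded pose from where the row before left it, along the tool's axes as they then stand; what a row does not reach is not made up. A row lasts 1/10 s, in which the tool goes at most 50 mm and 8.59 degrees, less where a joint would pass 70% of its speed; a pose out of reach is approached as far as the arm can. A call is refused whole if a number of a shift passes 5 or a number of a turn 0.15, either way. A call with a gripper value outside its range is refused whole. The fingers move at their own pace and stop on an object; "grip_force" is the grip in N (left out, the last holds). Time passes only in rows, so rows that do not move let the fingers close. It gives the time, the measured TCP pose, the force and the opening at its end, in the units of the state.
- env.read_state(): the state, without advancing time (a new reading comes with each control period).
- viewer.read_camera(name): name is "side" or "top"; returns the picture (420x560x3 uint8, red, green, blue); there is no depth.
- viewer.camera_model(name): a dict with "intrinsics" (3x3 intrinsics, pixels), "cam_to_world" (4x4, takes a point from camera to world coordinates). Camera axes: x right, y down, z forward; pixel columns grow to the right and rows downward; lengths in m; the calibration is good to about 2 mm. A picture is of the moment at which its call begins. camera_model takes no time and is no camera call.
- env.finish_job(): hands the job in, once; it reports no verdict.
The state is a dict: "time_s": time; "q": joint angles; "qvel": joint speeds; "joint_torque": joint torques, N m; "ee_pos": TCP position; "eef_rot": TCP orientation; "wrist_force": force on the tool from outside, world axes, zero at the start; "torque": the same for the moment, N m; "grip_width": opening from 0.0 (shut) to 1.0 (fully open).
Only numpy, scipy, OpenCV 4.12 (cv2) and the standard library are available. Lean on these libraries where they do the work, as an engineer would, in place of code of your own. Each camera call takes 0.05 s, during which the arm holds its last target.

## Task

The wooden puzzle board has been glued and is ready to be clamped: one half already lies in the bed of the gluing clamp by its stop. Lay the other half (on the lilac tray) flat in the bed beside it, between it and the open jaw, then wind the star handle clockwise by pushing its spokes round until the two halves are pressed firmly together, without ever pushing hard on the clamp or crushing the board. Leave the board clamped, and leave the other things on the table alone.

Things in the scene. Friction and masses are not known exactly. Their poses are not given: they have to be found in the camera images.
- clamp: gluing clamp, fixed to the table: brown wooden base 130 (x) by 380 (y) by 20 mm; origin at the centre of its underside, x across and y along the base. The bed is the top of its +y half. On the -y half, at y = -125 mm, a grey gearbox (66 mm square, top 60 mm above the table) carries the star handle.
- bed (a point): point on the bed's middle line, 20 mm above the table, at y = 90 mm in the clamp's frame. Two aluminium guide rails, 8 mm high, run along y beside the bed, 102 mm apart inside. A green stop bar (22 mm thick, 30 mm high) crosses the bed; its face towards the jaw stands somewhere between y = 160 and 170 mm of the clamp's frame and is not reported.
- star (a joint): turn of the star handle in rad, growing clockwise seen from above, which closes the jaw by 10 mm per rad (starts between 0 and 0.6, ends at 5). At 0 the red spoke points along the clamp's +x. Turning it free takes about 0.6 N m (8 to 9 N on a spoke 70 mm from the axis); it stays where it is left. More than 25 N of the fingers on any part of the clamp is too hard.
- star_hub (a point): centre of the star handle (hub 44 mm across) on its vertical axis, level with the spokes, 85 mm above the table. Once jaw, halves and stop all touch, the push needed 70 mm from the axis climbs by about 1.4 N per 10 N between the halves: 4 to 9 N more than free turning is a good firm clamp (30 to 60 N); above 90 N the board is crushed.
- star_red (a point): centre of the red ball at the end of a spoke, 96 mm from the axis. Four straight level steel spokes, 10 mm thick, 90 degrees apart, carry 20 mm balls (red, white, blue, white). Below the spokes' middle line there is 25 mm of air over the gearbox and 37 mm or more elsewhere.
- jaw: the green sliding jaw with a black rubber face (gives 1 mm per 25 N), 98 mm wide (x) and 28 mm high; it stands on the bed and moves along the clamp's +y to close. Origin at the middle of its face's lower edge; its face is at y = 8 mm + 10 mm per rad of star in the clamp's frame.
- half_a: half of the puzzle board lying in the bed: plain wood with two blue stripes, 90 (x) by 60 (y) by 18 mm, with a blue bar grip on the middle of its top, 14 (x) by 30 (y) mm and 30 mm high (top 48 mm above the underside). It may lie anything up to 14 mm short of the stop bar and is pushed up to it by the clamping. Origin: centre of its underside. x and y as the clamp's.
- half_b: the other half, alike in all (90 by 60 by 18 mm, bar grip 14 mm in x by 30 mm in y, 30 mm high), lying on the tray 6 mm above the table. Origin: centre of its underside. Its 90 mm edge goes against half_a's; either way round is right.
- red_piece: round red puzzle piece, 68 mm across, 18 mm thick, with a thin wooden peg knob (40 mm high in all); not part of the board. Origin: centre of its underside.
- glass_red: upside-down glass with a red band, 66 mm across, 85 mm high, standing on the round white tray. Origin: centre of its underside.
- glass_blue: the same with a blue band.
- glass_yellow: the same with a yellow band.
- funnel: aluminium funnel standing mouth down, 90 mm across, 70 mm high. Origin: centre of its underside.
- carafe: glass carafe, 90 mm across at the foot, 200 mm high. Origin: centre of its underside.

How it is judged:
By the outcome, as a careful person would: the job done as asked, in the order asked, and still so for the second after the job is handed in, with the robot touching nothing.
It also fails if it takes over 72 s, if anything falls off the work surface, if the arm or the gripper's body presses on something with over 40 N, if the wrist force passes 120 N, or if a joint passes its speed limit or range.

## Working session

There is one attempt and no reset: what is moved stays moved. The work goes in short steps, Python scripts to look and compute and a tool call to move; the robot and the scene stay as the last step left them, time stands still between calls to the robot, and variables do not carry over. Pictures are saved under pics/ and viewed, and the job is handed in when it is done.

Besides the shell and the picture viewer there is one more tool, called after "Emit:" by a JSON object that holds its "fn" and its "kwargs", one argument or row to a line. jog_arm: Moves the arm, as the interface text tells. Its arguments: {"type":"object","properties":{"motion":{"type":"array","items":{"type":"number"}},"grip_force":{"type":"number"}},"required":["motion"]}

```bash
mkdir -p pics
python3 - <<'E'
from workcell import env, viewer
import cv2
for n in ("top","side"):
    im=viewer.read_camera(n); cv2.imwrite(f"pics/{n}0.png",im[:,:,::-1])
    m=viewer.camera_model(n); print(n,m)
print(env.read_state())
E
```

```text
top {'intrinsics': array([[438.11211679,   0.        , 282.36358604],
       [  0.        , 438.11211679, 214.13686269],
       [  0.        ,   0.        ,   1.        ]]), 'cam_to_world': array([[-0.00279091, -0.98049601,  0.19651918,  0.33705699],
       [-0.99999134,  0.00334286,  0.00247697, -0.07700379],
       [-0.0030856 , -0.19651057, -0.98049685,  1.36838312],
       [ 0.        ,  0.        ,  0.        ,  1.        ]])}
side {'intrinsics': array([[523.08020303,   0.        , 283.65429464],
       [  0.        , 523.08020303, 216.05739593],
       [  0.        ,   0.        ,   1.        ]]), 'cam_to_world': array([[-7.74790665e-01, -4.61292266e-01,  4.32329586e-01,
        -1.49756989e-01],
       [-6.32216631e-01,  5.63968886e-01, -5.31263801e-01,
         8.51316138e-01],
       [ 1.24744759e-03, -6.84944188e-01, -7.28594471e-01,
         1.32057314e+00],
       [ 0.00000000e+00,  0.00000000e+00,  0.00000000e+00,
         1.00000000e+00]])}
{'time_s': 0.1, 'q': array([-1.44329814e+00,  2.91224715e-01, -1.54040513e-01,  1.12673606e+00,
        1.47896315e-05,  1.43148751e+00]), 'qvel': array([-0.00099756, -0.00156996,  0.00324214,  0.00020986, -0.00031725,
       -0.00017196]), 'joint_torque': array([ 1.41837638e-03, -5.37975883e+01,  3.31921041e+01,  9.26471927e-03,
       -2.23068268e-04,  8.96020708e-06]), 'ee_pos': array([ 0.13836981, -0.50601924,  0.23079321]), 'eef_rot': array([-6.02425648e-04,  9.91114763e-01,  1.33008136e-01,  1.09524974e-05]), 'wrist_force': array([ 0.68993745, -0.37254365, -0.5612148 ]), 'torque': array([-0.04190299, -0.01096505, -0.01467356]), 'grip_width': 0.9938785357880016}
```

View pics/top0.png

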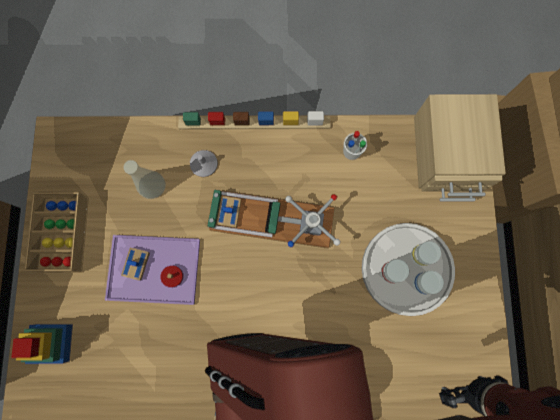

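View pics/side0.png

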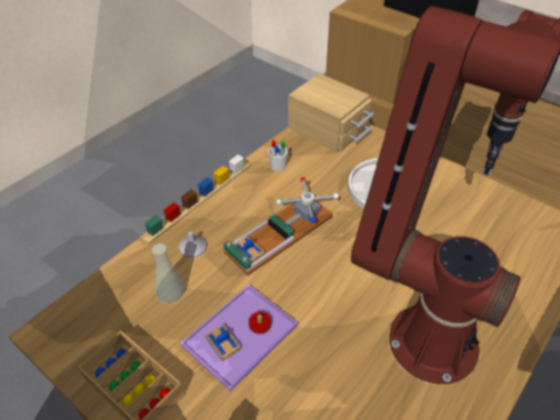

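The top view shows the clamp at about (275,218), with its stop at the left (213,210) and the star hub at (313,220). half_b is on the tray at (136,263) and the red piece at (172,276). I'll zoom in next.

Run:
```python
import cv2
a=cv2.imread("pics/top0.png")
cv2.imwrite("pics/c1.png",cv2.resize(a[175:265,195:355],None,fx=5,fy=5,interpolation=cv2.INTER_CUBIC))
cv2.imwrite("pics/c2.png",cv2.resize(a[230:310,100:210],None,fx=7,fy=7,interpolation=cv2.INTER_CUBIC))
a=cv2.imread("pics/side0.png")
cv2.imwrite("pics/c3.png",cv2.resize(a[165:275,215:345],None,fx=5,fy=5,interpolation=cv2.INTER_CUBIC))
```

```text
(no output)
```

View pics/c1.png

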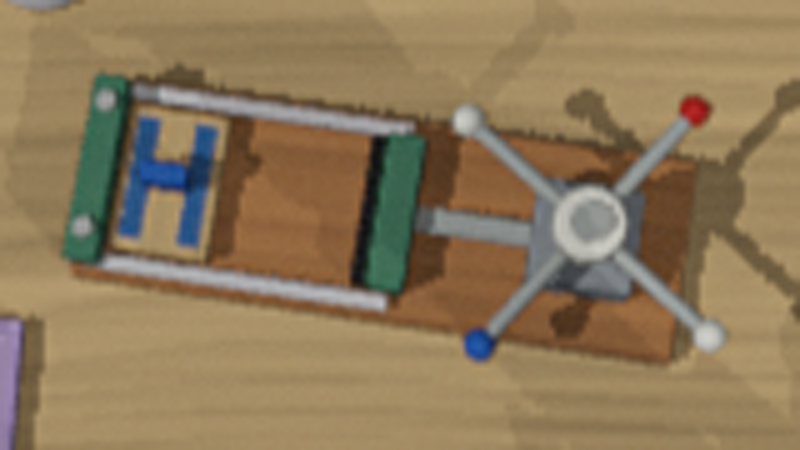

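View pics/c2.png

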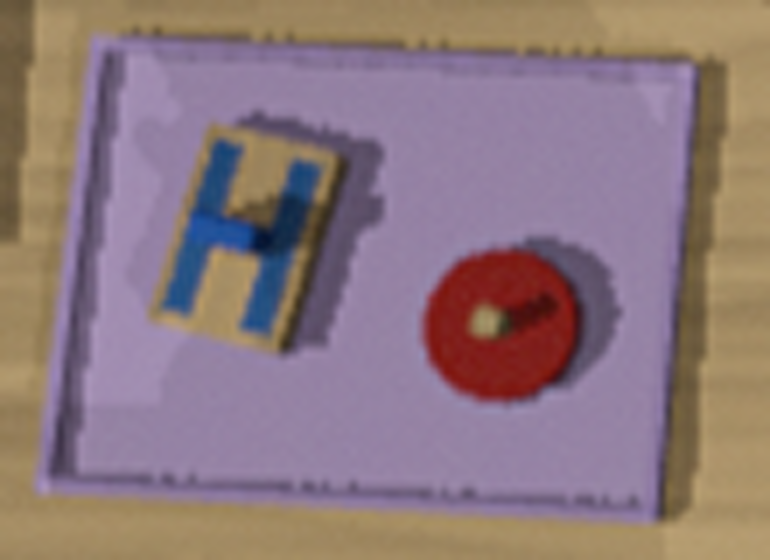

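View pics/c3.png

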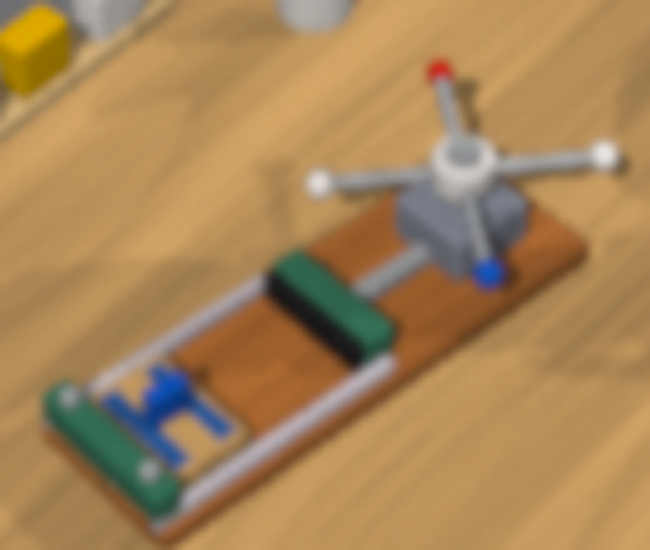

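```bash
cat > h.py <<'E'
import numpy as np, cv2
from workcell import env, viewer
M={n:viewer.camera_model(n) for n in("top","side")}
def ray(n,uv):
    K=M[n]["intrinsics"];T=M[n]["cam_to_world"]
    d=T[:3,:3]@np.linalg.solve(K,[uv[0],uv[1],1.]);return T[:3,3],d
def plane(n,uv,z):
    o,d=ray(n,uv);return (o+d*(z-o[2])/d[2])
def tri(a,b):
    o1,d1=ray("top",a);o2,d2=ray("side",b)
    A=np.stack([d1,-d2],1);s=np.linalg.lstsq(A,o2-o1,rcond=None)[0]
    p,q=o1+s[0]*d1,o2+s[1]*d2;return (p+q)/2,np.linalg.norm(p-q)
def proj(n,p):
    T=M[n]["cam_to_world"];c=T[:3,:3].T@(np.asarray(p)-T[:3,3]);v=M[n]["intrinsics"]@c;return v[:2]/v[2]
E
python3 - <<'E'
from h import *
im=cv2.imread("pics/top0.png");hsv=cv2.cvtColor(im,cv2.COLOR_BGR2HSV);H,S,V=cv2.split(hsv)
def win(m,x0,x1,y0,y1):
    k=np.zeros_like(m);k[y0:y1,x0:x1]=m[y0:y1,x0:x1];return k.astype(np.uint8)
def blobs(m,name,z,mn=6):
    n,l,st,c=cv2.connectedComponentsWithStats(m)
    for i in range(1,n):
        if st[i,4]>=mn:
            cnt=np.argwhere(l==i)[:,::-1].astype(np.float32)
            r=cv2.minAreaRect(cnt)
            print(name,st[i,4],c[i].round(1),plane("top",c[i],z).round(4),"rect",np.round(r[0],1),np.round(r[1],1),round(r[2],1))
red=((H<6)|(H>172))&(S>150)
blue=(H>100)&(H<125)&(S>130)
white=(S<40)&(V>170)
green=(H>60)&(H<90)&(S>80)
blobs(win(red,300,360,175,265),"redball",.085)
blobs(win(blue,270,300,230,260),"blueball",.085)
blobs(win(white,270,350,175,265),"white",.085)
blobs(win(blue,200,260,180,240),"a blue",.038)
blobs(win(green,200,300,180,260),"green",.05)
blobs(win(blue,100,165,235,305),"b blue",.024)
bg=(H>100)&(H<125)&(S>200)
blobs(win(bg,100,165,235,305),"b grip?",.054,3)
wood=win(~((H>115)&(H<150)&(S<120)),115,152,243,285)
wood=win((H<30)|blue,115,152,243,285)
blobs(wood,"b wood",.024)
blobs(win((H<30)&(S>80)|blue,0,1,0,1),"",0)
for U in [(135,92),(410,127),(105,262),(385,303),(697,162),(668,362),(70,275),(594,222)]:
    uv=(195+(U[0]+.5)/5-.5,175+(U[1]+.5)/5-.5); print(U,plane("top",uv,.028)[:2].round(4),plane("top",uv,.02)[:2].round(4),plane("top",uv,.085)[:2].round(4))
E
```

```text
redball 21 [333.6 196.7] [ 0.6474 -0.2281  0.085 ] rect [333.5 196.5] [4.2 4.2] 45.0
blueball 24 [290.3 243.4] [ 0.5062 -0.0969  0.085 ] rect [290.3 243.3] [4.9 4.2] 45.0
white 13 [287.4 198.6] [ 0.6419 -0.089   0.085 ] rect [287.5 198.5] [3. 3.] 90.0
white 80 [311.9 219.8] [ 0.5769 -0.1617  0.085 ] rect [312.5 219. ] [12. 13.] 90.0
white 21 [336. 242.] [ 0.5099 -0.2317  0.085 ] rect [336. 242.] [4. 4.] 90.0
a blue 181 [228.1 210.7] [0.6151 0.0949 0.038 ] rect [228. 211.] [14.8 22.9] 10.3
green 215 [214.3 208.6] [0.6195 0.1359 0.05  ] rect [214.1 208.3] [ 7.1 36.7] 11.3
green 247 [273.3 217.1] [ 0.5921 -0.0459  0.05  ] rect [273.3 217.1] [ 8.  31.1] 9.0
b blue 182 [134.  263.2] [0.4547 0.3815 0.024 ] rect [134.  263.3] [14.7 24.5] 17.4
b grip? 4 [128.5 260.5] [0.4602 0.3882 0.054 ] rect [128.5 260.5] [1. 1.] 90.0
b grip? 3 [131. 262.] [0.4557 0.3804 0.054 ] rect [131. 262.] [2. 0.] -90.0
b grip? 11 [135.6 263.5] [0.4513 0.3662 0.054 ] rect [135.4 263.5] [5.4 1.9] 18.4
b wood 540 [135.  263.4] [0.4541 0.3782 0.024 ] rect [134.9 263.5] [20.6 30.5] 17.4
(135, 92) [0.6743 0.1177] [0.6763 0.1189] [0.66   0.1094]
(410, 127) [ 0.6511 -0.0556] [ 0.6529 -0.0555] [ 0.6377 -0.0566]
(105, 262) [0.5657 0.1337] [0.5671 0.135 ] [0.556  0.1247]
(385, 303) [ 0.5394 -0.0402] [ 0.5406 -0.0399] [ 0.5308 -0.0417]
(697, 162) [ 0.6279 -0.2353] [ 0.6297 -0.2362] [ 0.6156 -0.2285]
(668, 362) [ 0.5022 -0.2142] [ 0.5032 -0.215 ] [ 0.4952 -0.2084]
(70, 275) [0.5576 0.1552] [0.5589 0.1566] [0.5482 0.1453]
(594, 222) [ 0.5899 -0.1702] [ 0.5914 -0.1707] [ 0.5792 -0.1662]
```

Run:
```python
from h import *
def c2(U):return (100+(U[0]+.5)/7-.5,230+(U[1]+.5)/7-.5)
def c1(U):return (195+(U[0]+.5)/5-.5,175+(U[1]+.5)/5-.5)
C=np.array([plane("top",c2(U),.024)[:2] for U in [(213,125),(335,155),(272,348),(153,320)]])
print("b corners",C.round(4),"mean",C.mean(0).round(4))
for i,j in((0,1),(1,2),(2,3),(3,0)):
    d=C[j]-C[i];print(np.linalg.norm(d).round(4),np.degrees(np.arctan2(d[1],d[0])).round(1))
a=cv2.imread("pics/side0.png")
# half_a top corners
C=np.array([plane("top",c1(U),.038)[:2] for U in [(137,105),(228,117),(208,262),(113,248)]])
print("a",C.round(4),C.mean(0).round(4))
for i,j in((0,1),(1,2),(2,3),(3,0)):
    d=C[j]-C[i];print(np.linalg.norm(d).round(4),np.degrees(np.arctan2(d[1],d[0])).round(1))
# side view balls
hsv=cv2.cvtColor(a,cv2.COLOR_BGR2HSV);H,S,V=cv2.split(hsv)
def cen(m,x0,x1,y0,y1):
    p=np.argwhere(m[y0:y1,x0:x1]);return p.mean(0)[::-1]+[x0,y0],len(p)
r,n1=cen(((H<6)|(H>172))&(S>150),295,312,172,190)
b,n2=cen((H>100)&(H<125)&(S>130),305,322,210,230)
print(r,n1,b,n2)
print("red",tri((333.6,196.7),r),"blue",tri((290.3,243.4),b))
print("carafe",plane("top",(150,185),0),"funnel",plane("top",(203,163),0))
cv2.imwrite("pics/c4.png",cv2.resize(a[280:390,175:305],None,fx=5,fy=5,interpolation=cv2.INTER_CUBIC))
```

```text
b corners [[0.5033 0.3969]
 [0.4899 0.3423]
 [0.4059 0.3648]
 [0.4181 0.4174]] mean [0.4543 0.3804]
0.0562 -103.8
0.087 165.0
0.054 76.9
0.0877 -13.6
a [[0.6634 0.1148]
 [0.6555 0.0578]
 [0.5638 0.0687]
 [0.5727 0.1274]] [0.6139 0.0922]
0.0576 -97.9
0.0924 173.3
0.0595 81.3
0.0916 -7.9
[302.28571429 178.85714286] 7 [312.05 219.1 ] 20
red (array([ 0.64681242, -0.22861757,  0.08405939]), np.float64(0.0015605576195092028)) blue (array([ 0.5054112 , -0.09740119,  0.08417212]), np.float64(0.0020570969885033764))
carafe [0.70880973 0.35393575 0.        ] funnel [0.78241616 0.18499663 0.        ]
```

View pics/c4.png

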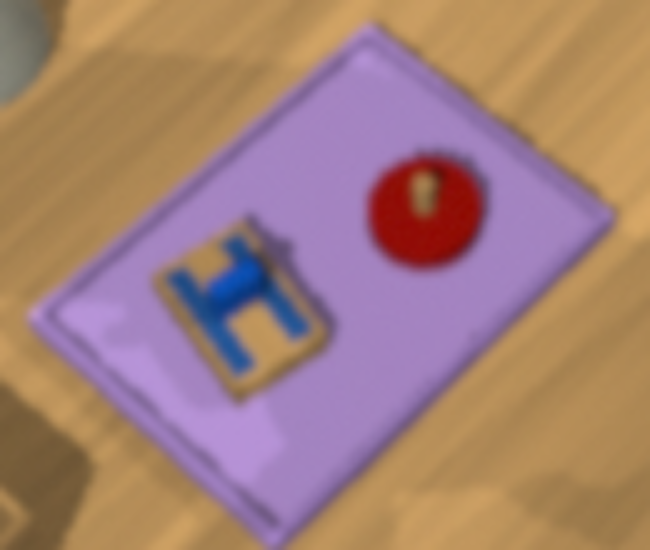

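The side crop shows half_b square and clear on the tray, with its grip at about (238,285) in the crop. I'll check its yaw from this view too.

Run:
```python
from h import *
def c4(U):return (175+(U[0]+.5)/5-.5,280+(U[1]+.5)/5-.5)
C=np.array([plane("side",c4(U),.024)[:2] for U in [(247,218),(330,328),(240,388),(153,274)]])
print(C.round(4),C.mean(0).round(4))
for i,j in((0,1),(1,2),(2,3),(3,0)):
    d=C[j]-C[i];print(np.linalg.norm(d).round(4),np.degrees(np.arctan2(d[1],d[0])).round(1))
# stripes yaw: world-mapped blue mask, side & top
for n,f,w,z in(("top","pics/top0.png",(100,165,235,305),.024),("side","pics/side0.png",(195,250,315,370),.024)):
    H,S,V=cv2.split(cv2.cvtColor(cv2.imread(f),cv2.COLOR_BGR2HSV));m=(H>98)&(H<125)&(S>110)
    x0,x1,y0,y1=w;p=np.argwhere(m[y0:y1,x0:x1])[:,::-1]+[x0,y0]
    P=np.array([plane(n,q,z)[:2] for q in p]);r=cv2.minAreaRect((P*1000).astype(np.float32));print(n,len(p),P.mean(0).round(4),r)
T=proj("side",[.4543,.3804,.054]);print("grip top proj side",T, (T-[175,280])*5)
T=proj("top",[.4543,.3804,.054]);print("top",(T-[100,230])*7)
```

```text
[[0.4861 0.3386]
 [0.4022 0.3603]
 [0.4155 0.418 ]
 [0.5019 0.3982]] [0.4514 0.3788]
0.0867 165.5
0.0592 77.0
0.0886 -12.9
0.0616 -104.8
top 195 [0.4546 0.3817] ((454.8847351074219, 381.804443359375), (46.93281555175781, 72.83103942871094), 75.778076171875)
side 219 [0.4547 0.3809] ((452.4720153808594, 381.2076416015625), (45.45762634277344, 70.25424194335938), 74.88024139404297)
grip top proj side [220.96541663 333.97626967] [229.82708316 269.88134835]
top [216.83817568 227.33561164]
```

Emit:
{"fn": "jog_arm", "kwargs": {
  "motion": [1.0, -1.5, -0.5, 0, 0, 0, 0, 2.2, -3.2, -0.5, 0, 0, 0, 0, 2.2, -3.2, -0.5, 0, 0, 0, 0, 2.2, -3.2, -0.5, 0, 0, 0, 0, 2.2, -3.2, 0, 0, 0, 0, 0, 2.2, -3.2, 0, 0, 0, 0, 0, 2.2, -3.2, 0, 0, 0, 0, 0, 2.2, -3.2, 0, 0, 0, 0, 0, 2.2, -3.2, 0, 0, 0, 0, 0, 2.2, -3.2, 0, 0, 0, 0, 0, 2.2, -3.2, 0, 0, 0, 0, 0, 2.2, -3.2, 0, 0, 0, 0, 0, 2.2, -3.2, 0, 0, 0, 0, 0, 2.2, -3.2, 0, 0, 0, 0, 0, 2.2, -3.2, 0, 0, 0, 0, 0, 2.2, -3.2, 0, 0, 0, 0, 0, 2.2, -3.2, 0, 0, 0, 0, 0, 2.2, -3.2, 0, 0, 0, 0, 0, 2.2, -3.2, 0, 0, 0, 0, 0, 2.2, -3.2, 0, 0, 0, 0, 0]
}}

```text
time_s: 2.1
ee_pos: [0.3906, 0.1963, 0.2511]
eef_rot: [-0.006, 0.99, 0.144, -0.001]
wrist_force: [-0.7, -0.4, -0.2]
grip_width: 0.999
```

Emit:
{"fn": "jog_arm", "kwargs": {
  "motion": [2.2, -3.2, 0, 0, 0, -0.15, 0, 0, 0, 0, 0, 0, -0.15, 0, 0, 0, 0, 0, 0, -0.15, 0, 0, 0, 0, 0, 0, -0.15, 0, 0, 0, 0, 0, 0, -0.15, 0, 0, 0, 0, 0, 0, -0.15, 0, 0, 0, 0, 0, 0, -0.15, 0, 0, 0, 0, 0, 0, -0.15, 0, 0, 0, 0, 0, 0, -0.15, 0, 0, 0, 0, 0, 0, -0.15, 0, 0, 0, 0, 0, 0, -0.15, 0, 0, 0, 0, 0, 0, -0.15, 0, 0, 0, 0, 0, 0, -0.15, 0, 0, 0, 0, 0, 0, -0.15, 0, 0, 0, 0, 0, 0, -0.15, 0, 0, 0, 0, 0, 0, -0.15, 0, 0, 0, 0, 0, 0, -0.15, 0, 0, 0, 0, 0, 0, -0.15, 0, 0, 0, 0, 0, 0, -0.15, 0, 0, 0, 0, 0, 0, -0.15, 0]
}}

```text
time_s: 4.1
ee_pos: [0.4029, 0.2306, 0.2514]
eef_rot: [-0.002, -0.074, 0.997, 0.006]
wrist_force: [-0.5, 0.2, -0.8]
grip_width: 1.002
```

```bash
cat >> h.py <<'E'
from scipy.spatial.transform import Rotation as R
def st(target=None,th=None):
    s=env.read_state();w,x,y,z=s["eef_rot"];r=R.from_quat([x,y,z,w]);m=r.as_matrix()
    t=np.degrees(np.arctan2(m[1,0],m[0,0]))
    print("t",round(s["time_s"],2),"p",s["ee_pos"].round(4),"thx",t.round(2),"zax",m[:,2].round(4),"q",s["q"].round(3),"F",s["wrist_force"].round(1),"g",round(s["grip_width"],3))
    if th is not None:
        # desired: x at th, z down
        a=np.radians(th);D=np.array([[np.cos(a),np.sin(a),0],[np.sin(a),-np.cos(a),0],[0,0,-1]])
        print("rotvec tool",R.from_matrix(m.T@D).as_rotvec().round(4))
    if target is not None: print("shift tool cm",(m.T@(np.asarray(target)-s["ee_pos"])*100).round(2))
    return s,m
E
python3 -c "
from h import *
st([.4535,.3803,.15],-104.3)"
```

```text
t 4.1 p [0.4029 0.2306 0.2514] thx -171.48 zax [-0.0042  0.0115 -0.9999] q [ 0.353  0.162 -0.267  1.141  0.012  0.205] F [-0.5  0.2 -0.8] g 1.002
rotvec tool [ 0.012   0.0049 -1.1726]
shift tool cm [-7.25 13.94 10.29]
```

Emit:
{"fn": "jog_arm", "kwargs": {
  "motion": [-1.45, 2.8, 0, 0.012, 0.005, 0, 0, -1.45, 2.8, 0, 0, 0, 0, 0, -1.45, 2.8, 0, 0, 0, 0, 0, -1.45, 2.8, 0, 0, 0, 0, 0, -1.45, 2.8, 0, 0, 0, 0, 0, 0, 0, 2, 0, 0, -0.147, 0, 0, 0, 2, 0, 0, -0.147, 0, 0, 0, 2, 0, 0, -0.147, 0, 0, 0, 1, 0, 0, -0.147, 0, 0, 0, 1, 0, 0, -0.147, 0, 0, 0, 1, 0, 0, -0.147, 0, 0, 0, 1, 0, 0, -0.147, 0, 0, 0, 0, 0, 0, -0.147, 0, 0, 0, 0, 0, 0, 0, 0, 0, 0, 0, 0, 0, 0, 0]
}}

```text
time_s: 5.6
ee_pos: [0.4543, 0.3794, 0.1515]
eef_rot: [-0.003, -0.611, 0.792, 0.002]
wrist_force: [0.3, -0.2, -0.4]
grip_width: 0.997
```

```bash
python3 -c "
from h import *
st([.4535,.3803,.045],-104.3)
cv2.imwrite('pics/top1.png',viewer.read_camera('top')[:,:,::-1])
a=viewer.read_camera('side')[:,:,::-1];cv2.imwrite('pics/side1.png',a)
cv2.imwrite('pics/c5.png',cv2.resize(a[240:400,155:315],None,fx=3.7,fy=3.7,interpolation=cv2.INTER_CUBIC))
"
```

```text
t 5.6 p [0.4543 0.3794 0.1515] thx -104.71 zax [-0.007 -0.001 -1.   ] q [ 0.571  0.474 -0.093  1.01   0.003 -0.743] F [ 0.3 -0.2 -0.4] g 0.997
rotvec tool [ 0.0066 -0.0027 -0.0072]
shift tool cm [-0.1   0.03 10.65]
```

View pics/c5.png

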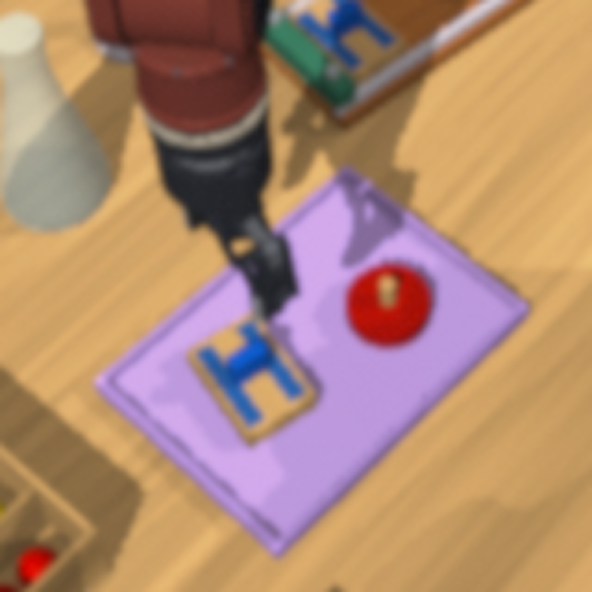

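Emit:
{"fn": "jog_arm", "kwargs": {
  "motion": [-0.1, 0, 2, 0.006, -0.003, -0.007, 0, 0, 0, 3, 0, 0, 0, 0, 0, 0, 3, 0, 0, 0, 0, 0, 0, 2.3, 0, 0, 0, 0, 0, 0, 1.3, 0, 0, 0, 0, 0, 0, 0.7, 0, 0, 0, 0, 0, 0, 0, 0, 0, 0, 0, 0, 0, 0, 0, 0, 0, 0]
}}

```text
time_s: 6.5
ee_pos: [0.4551, 0.3809, 0.0296]
eef_rot: [0.001, -0.615, 0.788, 0.0]
wrist_force: [-0.1, -0.5, 0.2]
grip_width: 1.0
```

```bash
python3 -c "
from h import *
st([.4535,.3803,.028],-104.3)
"
```

```text
t 6.5 p [0.4551 0.3809 0.0296] thx -104.08 zax [ 0.001   0.0013 -1.    ] q [ 0.573  0.596 -0.243  0.73   0.001 -0.752] F [-0.1 -0.5  0.2] g 1.0
rotvec tool [-0.0007  0.0016  0.0038]
shift tool cm [0.09 0.14 0.16]
```

Now close gently on the grip.

Emit:
{"fn": "jog_arm", "kwargs": {
  "motion": [0.05, 0.05, 0.1, 0, 0, 0, 100, 0, 0, 0, 0, 0, 0, 180, 0, 0, 0, 0, 0, 0, 220, 0, 0, 0, 0, 0, 0, 255, 0, 0, 0, 0, 0, 0, 255, 0, 0, 0, 0, 0, 0, 255, 0, 0, 0, 0, 0, 0, 255, 0, 0, 0, 0, 0, 0, 255, 0, 0, 0, 0, 0, 0, 255, 0, 0, 0, 0, 0, 0, 255],
  "grip_force": 40
}}

```text
time_s: 7.5
ee_pos: [0.454, 0.3801, 0.0279]
eef_rot: [0.0, -0.615, 0.788, 0.0]
wrist_force: [0.0, -0.1, 5.0]
grip_width: 0.155
```

```bash
python3 -c "
from h import *
st([.4535,.3803,.028],-104.3)
"
```

```text
t 7.5 p [0.454  0.3801 0.0279] thx -104.06 zax [ 2.e-04  8.e-04 -1.e+00] q [ 0.573  0.597 -0.247  0.726  0.001 -0.752] F [ 0.  -0.1  5. ] g 0.155
rotvec tool [0.     0.0008 0.0042]
shift tool cm [-0.    0.05 -0.01]
```

Emit:
{"fn": "jog_arm", "kwargs": {
  "motion": [0, 0, -0.3, 0, 0, 0, 255, 0, 0, -1, 0, 0, 0, 255, 0, 0, -2, 0, 0, 0, 255, 0, 0, -3, 0, 0, 0, 255, 0, 0, -3, 0, 0, 0, 255, 0, 0, -3, 0, 0, 0, 255, 0, 0, -1, 0, 0, 0, 255, 0, 0, 0, 0, 0, 0, 255]
}}

```text
time_s: 8.3
ee_pos: [0.4546, 0.3805, 0.1621]
eef_rot: [0.001, -0.615, 0.788, 0.0]
wrist_force: [-0.3, 0.8, -1.7]
grip_width: 0.152
```

```bash
python3 -c "
from h import *
yx,yy=np.sin(np.radians(8.5)),np.cos(np.radians(8.5))
print([.595+.066*yx,-.0379+.066*yy])
st([.595+.066*yx,-.0379+.066*yy,.161],-98.5)
a=viewer.read_camera('side')[:,:,::-1]
cv2.imwrite('pics/c6.png',cv2.resize(a[200:400,135:315],None,fx=3,fy=3,interpolation=cv2.INTER_CUBIC))
b=viewer.read_camera('top')[:,:,::-1];cv2.imwrite('pics/top2.png',b)
"
```

```text
[np.float64(0.6047554211345543), np.float64(0.027375046981886517)]
t 8.3 p [0.4546 0.3805 0.1621] thx -104.06 zax [ 0.0021  0.002  -1.    ] q [ 5.730e-01  4.600e-01 -8.600e-02  1.022e+00  1.000e-03 -7.520e-01] F [-0.3  0.8 -1.7] g 0.152
rotvec tool [-0.0017  0.0024 -0.097 ]
shift tool cm [ 30.61 -23.14   0.07]
```

View pics/c6.png

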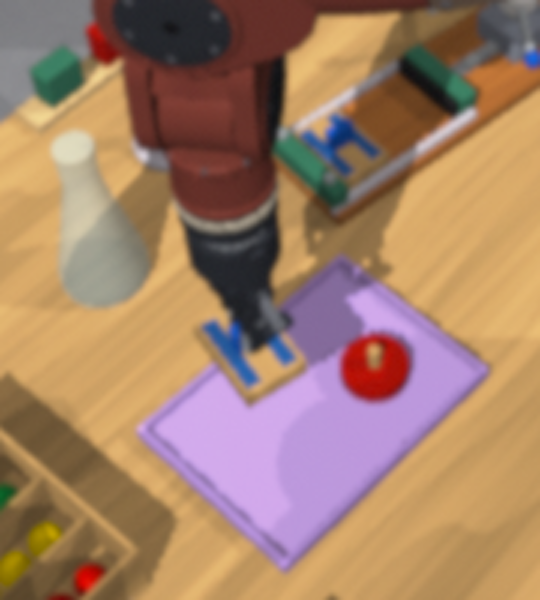

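View pics/top2.png

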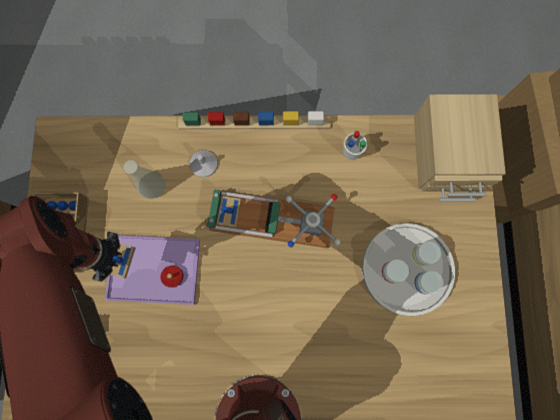

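The half is held squarely and everything else is undisturbed. I'll carry it over the bed.

Emit:
{"fn": "jog_arm", "kwargs": {
  "motion": [1.5, -1.1, 0, 0, 0, 0, 255, 3, -2.3, 0, 0, 0, 0, 255, 3, -2.3, 0, 0, 0, 0, 255, 3, -2.3, 0, 0, 0, 0, 255, 3, -2.3, 0, 0, 0, 0, 255, 3, -2.3, 0, 0, 0, 0, 255, 3, -2.3, 0, 0, 0, 0, 255, 3, -2.3, 0, 0, 0, 0, 255, 3, -2.2, 0, 0, 0, 0, 255, 3, -2.2, 0, 0, 0, 0, 255, 2.1, -1.5, 0, 0, 0, 0, 255, 0, 0, 0, 0, 0, -0.097, 255, 0, 0, 0, 0, 0, 0, 255, 0, 0, 0, 0, 0, 0, 255]
}}

```text
time_s: 9.8
ee_pos: [0.6027, 0.0273, 0.159]
eef_rot: [-0.001, -0.652, 0.758, 0.001]
wrist_force: [-0.4, 0.1, -1.5]
grip_width: 0.151
```

```bash
python3 -c "
from h import *
st([.6048,.0274,.075],-98.5)
a=viewer.read_camera('side')[:,:,::-1]
cv2.imwrite('pics/c7.png',cv2.resize(a[150:290,205:355],None,fx=4,fy=4,interpolation=cv2.INTER_CUBIC))
b=viewer.read_camera('top')[:,:,::-1]
cv2.imwrite('pics/c8.png',cv2.resize(b[165:275,195:355],None,fx=5,fy=5,interpolation=cv2.INTER_CUBIC))
"
```

```text
t 9.8 p [0.6027 0.0273 0.159 ] thx -98.63 zax [-2.6e-03  9.0e-04 -1.0e+00] q [-7.600e-02  4.860e-01 -5.100e-02  1.036e+00  1.000e-03 -1.496e+00] F [-0.4  0.1 -1.5] g 0.151
rotvec tool [ 0.0027  0.0005 -0.0023]
shift tool cm [-0.03 -0.23  8.4 ]
```

View pics/c7.png

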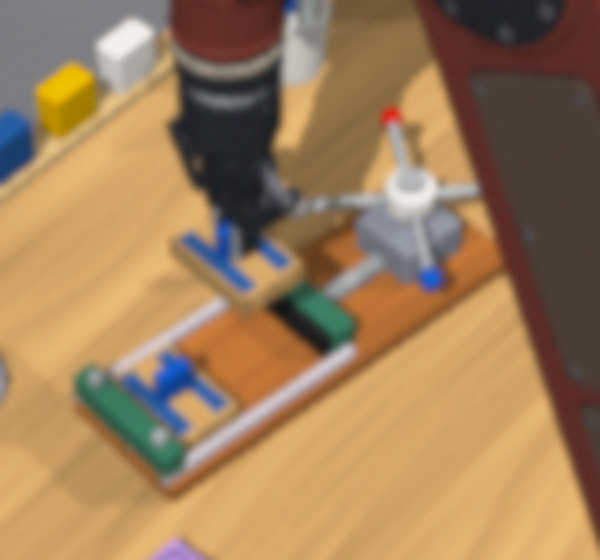

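View pics/c8.png

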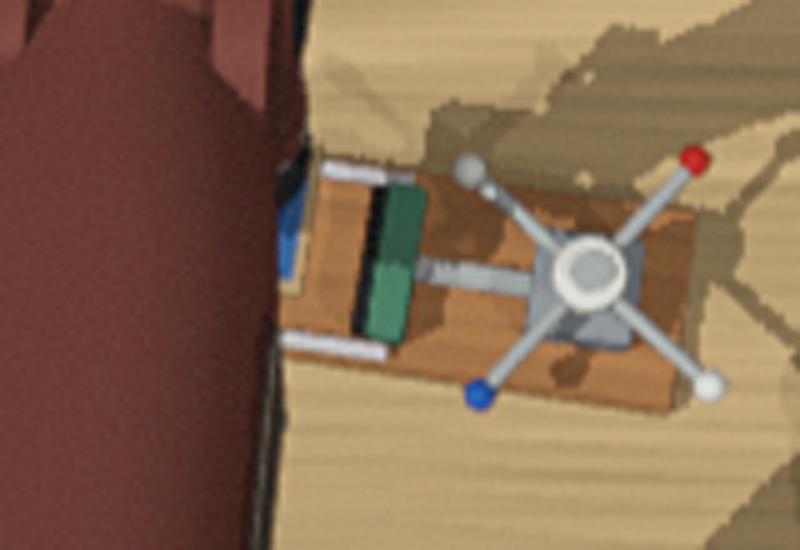

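Emit:
{"fn": "jog_arm", "kwargs": {
  "motion": [0, -0.15, 1, 0.0027, 0, -0.002, 255, 0, -0.08, 2, 0, 0, 0, 255, 0, 0, 2, 0, 0, 0, 255, 0, 0, 2, 0, 0, 0, 255, 0, 0, 1.4, 0, 0, 0, 255, 0, 0, 0, 0, 0, 0, 255, 0, 0, 0, 0, 0, 0, 255]
}}

```text
time_s: 10.6
ee_pos: [0.6059, 0.027, 0.0763]
eef_rot: [0.001, -0.654, 0.757, -0.001]
wrist_force: [-0.1, -0.7, -0.4]
grip_width: 0.157
```

```bash
python3 -c "
from h import *
st([.6048,.0274,.043],-98.5)
a=viewer.read_camera('side')[:,:,::-1]
cv2.imwrite('pics/c9.png',cv2.resize(a[150:290,205:355],None,fx=4,fy=4,interpolation=cv2.INTER_CUBIC))
"
```

```text
t 10.6 p [0.6059 0.027  0.0763] thx -98.38 zax [ 2.1e-03  2.0e-04 -1.0e+00] q [-0.076  0.563 -0.158  0.848  0.    -1.501] F [-0.1 -0.7 -0.4] g 0.157
rotvec tool [-0.002   0.0005  0.0021]
shift tool cm [-0.02  0.12  3.32]
```

View pics/c9.png

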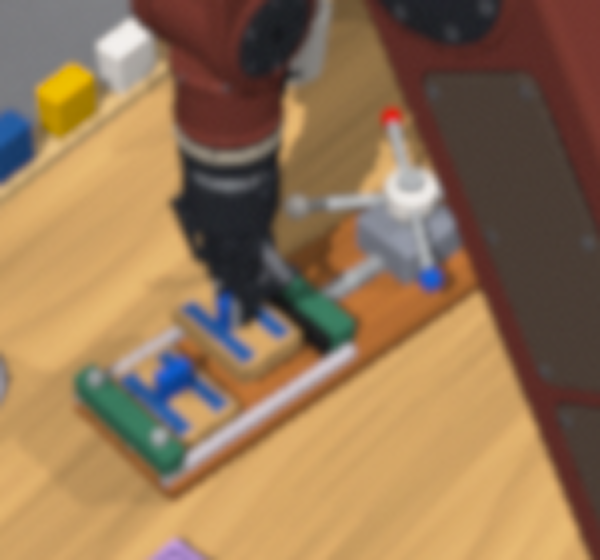

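Emit:
{"fn": "jog_arm", "kwargs": {
  "motion": [0, 0.05, 1, 0, 0, 0, 255, 0, 0.05, 1, 0, 0, 0, 255, 0, 0, 0.6, 0, 0, 0, 255, 0, 0, 0.3, 0, 0, 0, 255, 0, 0, 0.2, 0, 0, 0, 255, 0, 0, 0.2, 0, 0, 0, 255, 0, 0, 0, 0, 0, 0, 255]
}}

```text
time_s: 11.35
ee_pos: [0.6052, 0.0269, 0.0433]
eef_rot: [0.001, -0.653, 0.757, -0.001]
wrist_force: [-0.2, -0.1, -1.5]
grip_width: 0.156
```

```bash
python3 -c "
from h import *
st([.6048,.0274,.043],-98.5)
a=viewer.read_camera('side')[:,:,::-1]
cv2.imwrite('pics/c10.png',cv2.resize(a[150:290,205:355],None,fx=4,fy=4,interpolation=cv2.INTER_CUBIC))
"
```

```text
t 11.35 p [0.6052 0.0269 0.0433] thx -98.39 zax [ 2.4e-03  2.0e-04 -1.0e+00] q [-0.076  0.598 -0.195  0.776  0.    -1.501] F [-0.2 -0.1 -1.5] g 0.156
rotvec tool [-0.0023  0.0005  0.0019]
shift tool cm [-0.05  0.04  0.03]
```

View pics/c10.png

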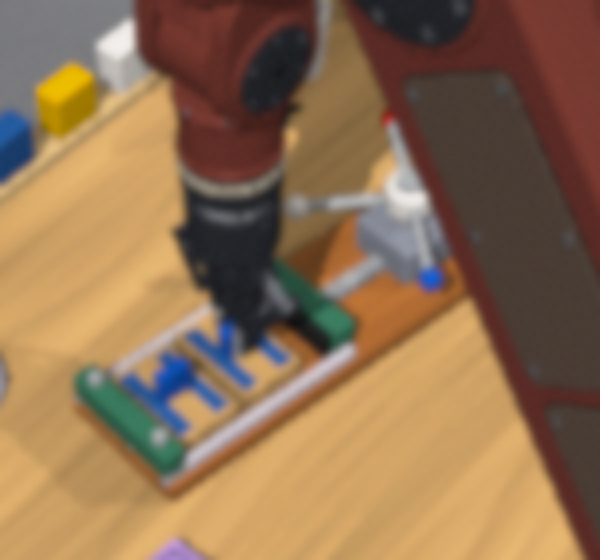

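Emit:
{"fn": "jog_arm", "kwargs": {
  "motion": [0, 0, 0.1, 0, 0, 0, 255, 0, 0, 0, 0, 0, 0, 255, 0, 0, 0, 0, 0, 0, 130, 0, 0, 0, 0, 0, 0, 130, 0, 0, 0, 0, 0, 0, 130, 0, 0, 0, 0, 0, 0, 130, 0, 0, -1, 0, 0, 0, 130, 0, 0, -2, 0, 0, 0, 130, 0, 0, -4, 0, 0, 0, 130, 0, 0, -4, 0, 0, 0, 130, 0, 0, -3, 0, 0, 0, 130, 0, 0, 0, 0, 0, 0, 255]
}}

```text
time_s: 12.6
ee_pos: [0.6075, 0.0267, 0.188]
eef_rot: [0.004, -0.654, 0.757, -0.004]
wrist_force: [0.3, 0.3, -0.6]
grip_width: 0.337
```

```bash
python3 -c "
from h import *
hub=np.array([.5765,-.1615])
for off in (24,):
  ph=np.radians(137+off);p=hub+.07*np.array([np.cos(ph),np.sin(ph)])
  print(p, 'thx',137+off+90)
  st([*p,.18],137+off+90-360)
a=viewer.read_camera('side')[:,:,::-1]
cv2.imwrite('pics/c11.png',cv2.resize(a[150:290,205:355],None,fx=4,fy=4,interpolation=cv2.INTER_CUBIC))
"
```

```text
[ 0.5103137  -0.13871023] thx 251
t 12.6 p [0.6075 0.0267 0.188 ] thx -98.38 zax [ 1.070e-02 -5.000e-04 -9.999e-01] q [-0.076  0.465 -0.008  1.087  0.    -1.501] F [ 0.3  0.3 -0.6] g 0.337
rotvec tool [-0.0105  0.0021  0.1853]
shift tool cm [17.78  7.21  0.7 ]
```

View pics/c11.png

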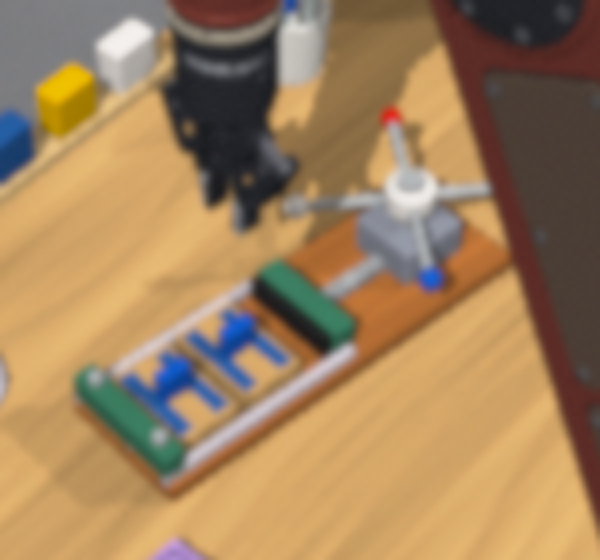

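Half_b lies flat between the rails, and the jaw is still open behind it. Next I go to the star, behind the blue spoke, with the fingers shut.

Emit:
{"fn": "jog_arm", "kwargs": {
  "motion": [1.8, 0.7, 0, -0.005, 0, 0.04, 255, 3.3, 1.2, 0, -0.005, 0, 0.04, 255, 3.3, 1.2, 0, 0, 0, 0, 255, 3.3, 1.2, 0, 0, 0, 0, 255, 3.3, 1.1, 0, 0, 0, 0, 255, 2.3, 0.5, 0, 0, 0, 0, 255, 1, 0, 0, 0, 0, 0, 255, 0, 0, 0, 0, 0, 0, 255, 0, 0, 0, 0, 0, 0, 255]
}}

```text
time_s: 13.55
ee_pos: [0.5086, -0.1394, 0.1822]
eef_rot: [-0.002, -0.622, 0.783, 0.004]
wrist_force: [0.6, 0.6, -0.3]
grip_width: 0.0
```

```bash
python3 -c "
from h import *
st([.5083,-.1458,.073],-103)
a=viewer.read_camera('side')[:,:,::-1]
cv2.imwrite('pics/c12.png',cv2.resize(a[110:260,225:375],None,fx=4,fy=4,interpolation=cv2.INTER_CUBIC))
b=viewer.read_camera('top')[:,:,::-1]
cv2.imwrite('pics/c13.png',cv2.resize(b[165:275,195:355],None,fx=5,fy=5,interpolation=cv2.INTER_CUBIC))
"
```

```text
t 13.55 p [ 0.5086 -0.1394  0.1822] thx -103.01 zax [-0.0081  0.0027 -1.    ] q [-4.06e-01  3.35e-01 -2.24e-01  1.02e+00 -1.00e-03 -1.75e+00] F [ 0.6  0.6 -0.3] g 0.0
rotvec tool [ 0.0085  0.0008 -0.0001]
shift tool cm [ 0.64 -0.2  10.92]
```

View pics/c12.png

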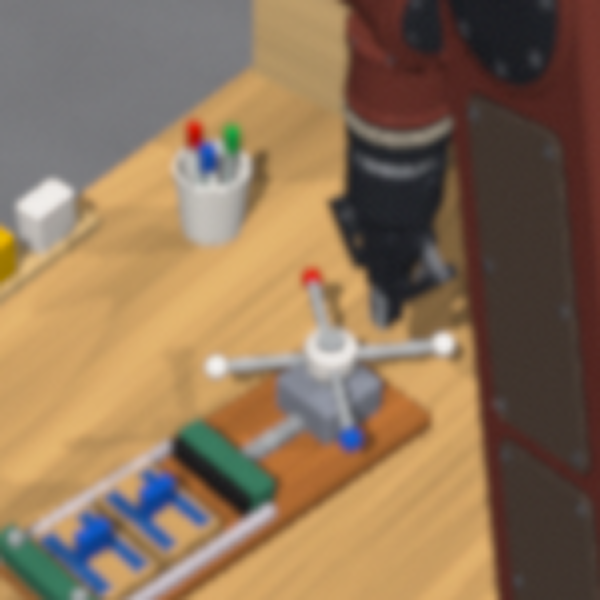

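View pics/c13.png

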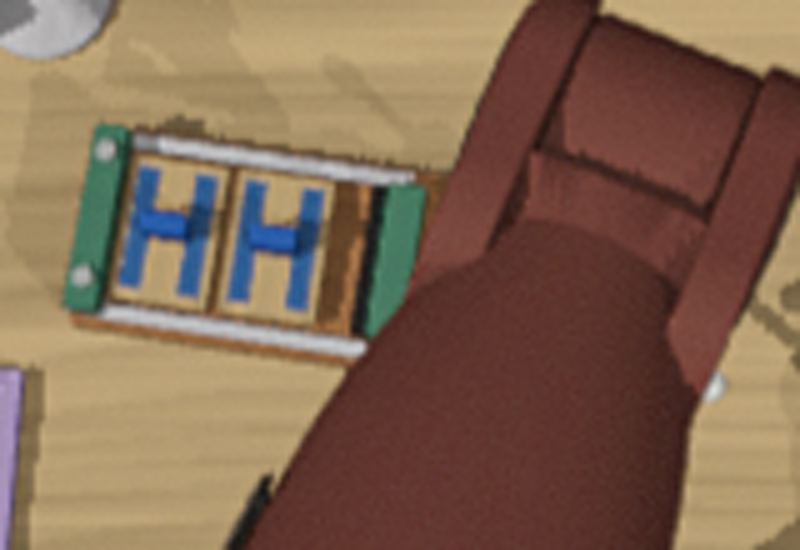

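Emit:
{"fn": "jog_arm", "kwargs": {
  "motion": [0.3, -0.1, 2, 0.008, 0, 0, 255, 0.3, -0.1, 3, 0, 0, 0, 255, 0, 0, 3, 0, 0, 0, 255, 0, 0, 2, 0, 0, 0, 255, 0, 0, 1, 0, 0, 0, 255, 0, 0, 0.2, 0, 0, 0, 255, 0, 0, 0, 0, 0, 0, 255, 0, 0, 0, 0, 0, 0, 255]
}}

```text
time_s: 14.45
ee_pos: [0.5101, -0.1462, 0.0717]
eef_rot: [0.001, -0.623, 0.782, -0.001]
wrist_force: [-0.2, 0.4, 1.4]
grip_width: -0.0
```

```bash
cat >> h.py <<'E'
hub=np.array([.5765,-.1615])
def star():
    s,m=st()
    v=s["ee_pos"][:2]-hub;ph=np.arctan2(v[1],v[0]);rr=np.linalg.norm(v);F=s["wrist_force"]
    t=np.array([np.sin(ph),-np.cos(ph)])  # clockwise tangent
    print("r mm",(rr*1000).round(1),"phi",np.degrees(ph).round(1),"Ftan",(F[:2]@t).round(2),"Frad",(F[:2]@v/rr).round(2),"Fz",F[2].round(2),"thx-phi-90",(np.degrees(np.arctan2(m[1,0],m[0,0])-ph)-90).round(1), "Mz",s["torque"].round(2))
E
python3 -c "
from h import *
star()
st([.5083,-.1458,.070],-103)
a=viewer.read_camera('side')[:,:,::-1]
cv2.imwrite('pics/c14.png',cv2.resize(a[130:250,255:375],None,fx=5,fy=5,interpolation=cv2.INTER_CUBIC))
"
```

```text
t 14.45 p [ 0.5101 -0.1462  0.0717] thx -102.95 zax [ 2.e-03 -5.e-04 -1.e+00] q [-0.417  0.445 -0.381  0.742  0.    -1.762] F [-0.2  0.4  1.4] g -0.0
r mm 68.1 phi 167.0 Ftan 0.3 Frad 0.26 Fz 1.4 thx-phi-90 -360.0 Mz [-0.01 -0.03  0.01]
t 14.45 p [ 0.5101 -0.1462  0.0717] thx -102.95 zax [ 2.e-03 -5.e-04 -1.e+00] q [-0.417  0.445 -0.381  0.742  0.    -1.762] F [-0.2  0.4  1.4] g -0.0
rotvec tool [-0.0021 -0.      0.0008]
shift tool cm [0.   0.19 0.17]
```

View pics/c14.png

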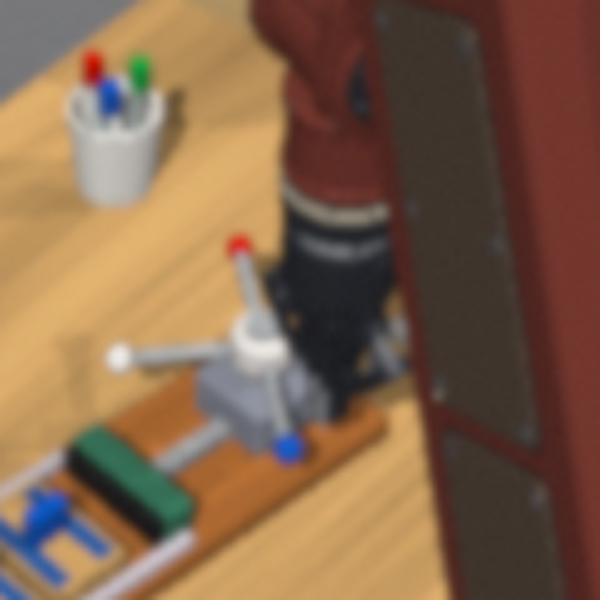

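Emit:
{"fn": "jog_arm", "kwargs": {
  "motion": [-0.21, 0.19, 0.1, 0, 0, 0.03, 255, -0.21, 0, 0, 0, 0, 0.03, 255, -0.21, 0, 0, 0, 0, 0.03, 255, -0.21, 0, 0, 0, 0, 0.03, 255, -0.21, 0, 0, 0, 0, 0.03, 255, -0.21, -0.01, 0, 0, 0, 0.03, 255, -0.21, 0, 0, 0, 0, 0.03, 255, -0.21, 0, 0, 0, 0, 0.03, 255, -0.21, -0.01, 0, 0, 0, 0.03, 255, -0.21, 0, 0, 0, 0, 0.03, 255, -0.21, 0, 0, 0, 0, 0.03, 255, -0.21, -0.01, 0, 0, 0, 0.03, 255]
}}

```text
time_s: 15.7
ee_pos: [0.5166, -0.1241, 0.0704]
eef_rot: [-0.001, -0.472, 0.882, -0.001]
wrist_force: [-6.1, -7.2, 1.0]
grip_width: -0.0
```

```bash
python3 -c "
from h import *
star()"
```

```text
t 15.7 p [ 0.5166 -0.1241  0.0704] thx -123.73 zax [-7.0e-04 -3.1e-03 -1.0e+00] q [-0.371  0.449 -0.379  0.743 -0.003 -1.353] F [-6.1 -7.2  1. ] g -0.0
r mm 70.6 phi 148.0 Ftan -9.33 Frad 1.38 Fz 1.0 thx-phi-90 -361.7 Mz [-1.45  1.16  0.01]
```

Emit:
{"fn": "jog_arm", "kwargs": {
  "motion": [-0.28, -0.01, 0, 0, 0, 0.04, 255, -0.35, -0.01, 0, 0, 0, 0.05, 255, -0.35, -0.01, 0, 0, 0, 0.05, 255, -0.35, -0.01, 0, 0, 0, 0.05, 255, -0.35, -0.01, 0, 0, 0, 0.05, 255, -0.35, -0.01, 0, 0, 0, 0.05, 255, -0.35, -0.01, 0, 0, 0, 0.05, 255, -0.35, -0.01, 0, 0, 0, 0.05, 255, -0.35, -0.01, 0, 0, 0, 0.05, 255, -0.35, -0.01, 0, 0, 0, 0.05, 255]
}}

```text
time_s: 16.7
ee_pos: [0.541, -0.1006, 0.0703]
eef_rot: [-0.001, -0.243, 0.97, -0.001]
wrist_force: [-9.2, -4.5, 3.9]
grip_width: 0.002
```

```bash
python3 -c "
from h import *
star()"
```

```text
t 16.7 p [ 0.541  -0.1006  0.0703] thx -151.85 zax [-0.0022 -0.0018 -1.    ] q [-0.315  0.481 -0.324  0.768 -0.002 -0.807] F [-9.2 -4.5  3.9] g 0.002
r mm 70.5 phi 120.3 Ftan -10.17 Frad 0.77 Fz 3.94 thx-phi-90 -362.1 Mz [-0.88  1.6  -0.08]
```

Emit:
{"fn": "jog_arm", "kwargs": {
  "motion": [-0.42, -0.01, 0, 0, 0, 0.06, 255, -0.42, -0.01, 0, 0, 0, 0.06, 255, -0.42, -0.01, 0, 0, 0, 0.06, 255, -0.42, -0.01, 0, 0, 0, 0.06, 255, -0.42, -0.02, 0, 0, 0, 0.06, 255, -0.42, -0.01, 0, 0, 0, 0.06, 255, -0.42, -0.01, 0, 0, 0, 0.06, 255, -0.42, -0.01, 0, 0, 0, 0.06, 255, -0.42, -0.01, 0, 0, 0, 0.06, 255, -0.42, -0.02, 0, 0, 0, 0.06, 255]
}}

```text
time_s: 17.7
ee_pos: [0.5812, -0.0914, 0.0703]
eef_rot: [-0.001, 0.054, 0.999, 0.0]
wrist_force: [-9.4, 1.3, 6.5]
grip_width: 0.0
```

```bash
python3 -c "
from h import *
star()
a=viewer.read_camera('side')[:,:,::-1]
cv2.imwrite('pics/c15.png',cv2.resize(a[130:290,205:375],None,fx=3.5,fy=3.5,interpolation=cv2.INTER_CUBIC))
"
```

```text
t 17.7 p [ 0.5812 -0.0914  0.0703] thx 173.8 zax [-2.9e-03  5.0e-04 -1.0e+00] q [-0.28   0.543 -0.212  0.818 -0.    -0.172] F [-9.4  1.3  6.5] g 0.0
r mm 70.2 phi 86.2 Ftan -9.43 Frad 0.7 Fz 6.53 thx-phi-90 -2.4 Mz [ 0.28  1.84 -0.08]
```

View pics/c15.png

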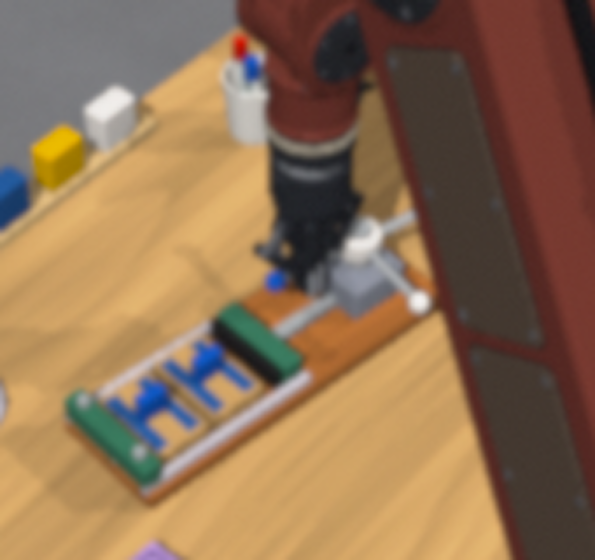

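Emit:
{"fn": "jog_arm", "kwargs": {
  "motion": [-0.42, -0.01, -0.05, 0, 0, 0.06, 255, -0.42, -0.01, -0.05, 0, 0, 0.06, 255, -0.42, -0.01, 0, 0, 0, 0.06, 255, -0.42, -0.01, 0, 0, 0, 0.06, 255, -0.42, -0.02, 0, 0, 0, 0.06, 255, -0.42, -0.01, 0, 0, 0, 0.06, 255, -0.42, -0.01, 0, 0, 0, 0.06, 255, -0.42, -0.01, 0, 0, 0, 0.06, 255, -0.42, -0.01, 0, 0, 0, 0.06, 255, -0.42, -0.02, 0, 0, 0, 0.06, 255]
}}

```text
time_s: 18.75
ee_pos: [0.6194, -0.106, 0.0705]
eef_rot: [-0.002, 0.346, 0.938, 0.001]
wrist_force: [-4.5, 8.4, 0.1]
grip_width: 0.001
```

```bash
python3 -c "
from h import *
star()
a=viewer.read_camera('side')[:,:,::-1]
cv2.imwrite('pics/c16.png',cv2.resize(a[130:290,205:375],None,fx=3.5,fy=3.5,interpolation=cv2.INTER_CUBIC))
"
```

```text
t 18.75 p [ 0.6194 -0.106   0.0705] thx 139.49 zax [-0.0028  0.0039 -1.    ] q [-0.287  0.61  -0.088  0.877  0.003  0.42 ] F [-4.5  8.4  0.1] g 0.001
r mm 70.1 phi 52.3 Ftan -8.67 Frad 3.86 Fz 0.09 thx-phi-90 -2.8 Mz [ 1.68  0.97 -0.03]
```

View pics/c16.png

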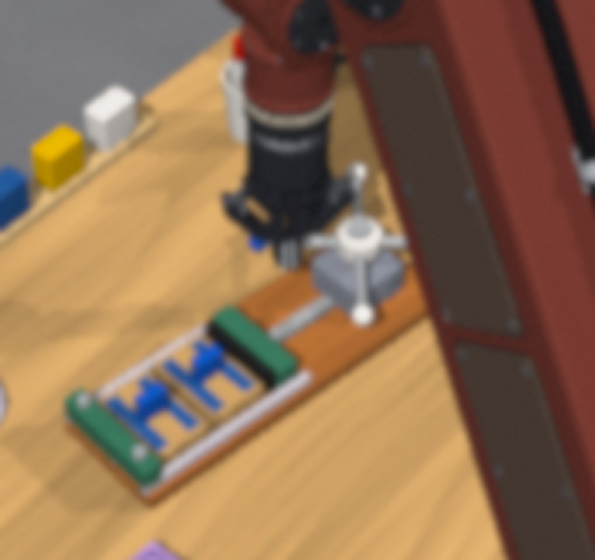

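Emit:
{"fn": "jog_arm", "kwargs": {
  "motion": [-0.42, -0.01, 0, 0, 0, 0.06, 255, -0.42, -0.01, 0, 0, 0, 0.06, 255, -0.42, -0.01, 0, 0, 0, 0.06, 255, -0.42, -0.01, 0, 0, 0, 0.06, 255, -0.42, -0.02, 0, 0, 0, 0.06, 255, -0.28, -0.01, 0, 0, 0, 0.04, 255, -0.28, -0.01, 0, 0, 0, 0.04, 255, -0.28, -0.01, 0, 0, 0, 0.04, 255, -0.28, -0.01, 0, 0, 0, 0.04, 255]
}}

```text
time_s: 19.7
ee_pos: [0.6398, -0.1313, 0.0707]
eef_rot: [-0.001, 0.55, 0.835, 0.002]
wrist_force: [1.5, 9.8, -3.6]
grip_width: -0.004
```

```bash
python3 -c "
from h import *
star()
a=viewer.read_camera('side')[:,:,::-1]
cv2.imwrite('pics/c17.png',cv2.resize(a[130:290,205:375],None,fx=3.5,fy=3.5,interpolation=cv2.INTER_CUBIC))
b=viewer.read_camera('top')[:,:,::-1]
cv2.imwrite('pics/c18.png',cv2.resize(b[165:275,195:355],None,fx=5,fy=5,interpolation=cv2.INTER_CUBIC))
"
```

```text
t 19.7 p [ 0.6398 -0.1313  0.0707] thx 113.22 zax [ 2.0e-04  4.6e-03 -1.0e+00] q [-0.316  0.65  -0.012  0.91   0.004  0.849] F [ 1.5  9.8 -3.6] g -0.004
r mm 70.1 phi 25.5 Ftan -8.24 Frad 5.56 Fz -3.58 thx-phi-90 -2.3 Mz [ 2.07 -0.28  0.02]
```

View pics/c17.png

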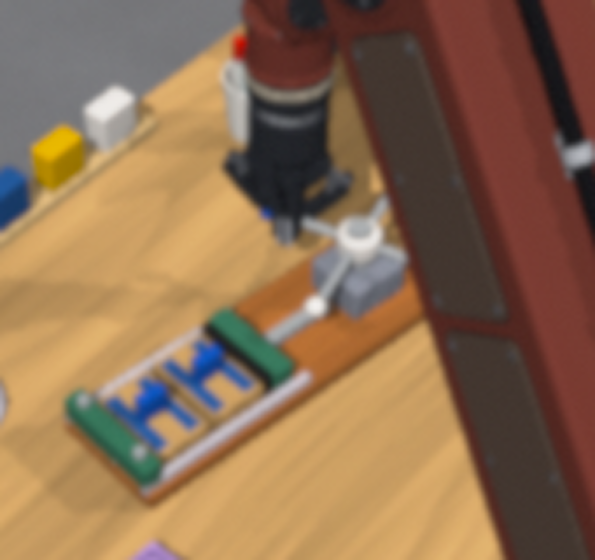

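View pics/c18.png

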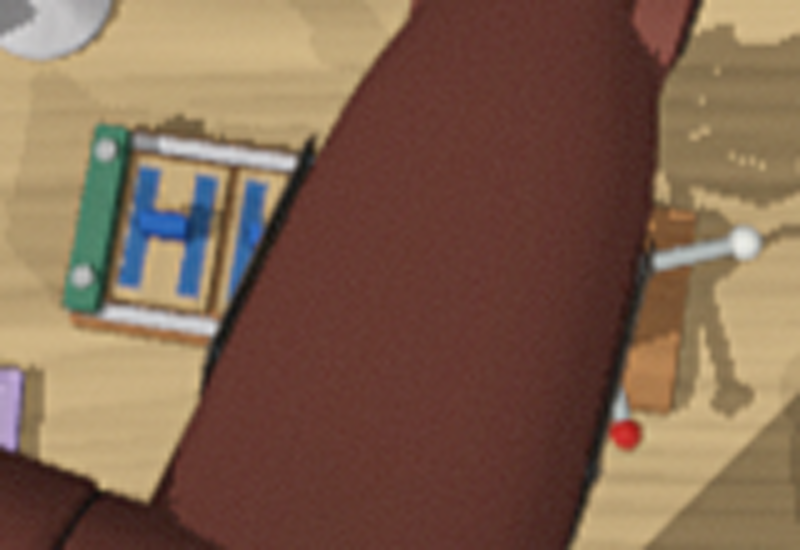

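```bash
python3 -c "
from h import *
for uv in ((343.6,213.),(319.6,251.2)):
  p=plane('top',uv,.085)[:2]-hub;print(np.hypot(*p),np.degrees(np.arctan2(p[1],p[0])))
F=np.array([1.5,9.8])
for a in (10.,12,14):
  n=np.array([np.sin(np.radians(a)),-np.cos(np.radians(a))]);print(a,F@n,F@[np.cos(np.radians(a)),np.sin(np.radians(a))])
"
```

```text
0.09744421777034976 -77.78119808214424
0.09600608063564395 -167.17165611098613
10.0 -9.390643713019244 3.1789637706542293
12 -9.273978950964658 3.5047559711147502
14 -9.146015274105265 3.826278166290739
```

Emit:
{"fn": "jog_arm", "kwargs": {
  "motion": [-0.28, -0.01, 0.03, 0, 0, 0.04, 255, -0.28, 0, 0.03, 0, 0, 0.04, 255, -0.28, -0.01, 0.03, 0, 0, 0.04, 255, -0.28, 0, 0, 0, 0, 0.04, 255, -0.28, -0.01, 0, 0, 0, 0.04, 255, -0.28, 0, 0, 0, 0, 0.04, 255, -0.28, -0.01, 0, 0, 0, 0.04, 255, -0.28, 0, 0, 0, 0, 0.04, 255, -0.28, -0.01, 0, 0, 0, 0.04, 255, -0.28, 0, 0, 0, 0, 0.04, 255]
}}

```text
time_s: 20.8
ee_pos: [0.6468, -0.159, 0.0706]
eef_rot: [-0.0, 0.705, 0.709, 0.002]
wrist_force: [4.1, 8.9, -0.9]
grip_width: -0.004
```

```bash
cat >> h.py <<'E'
def push(off=13.):
    s,m=st();v=s["ee_pos"][:2]-hub;ph=np.degrees(np.arctan2(v[1],v[0]));a=np.radians(ph-off);F=s["wrist_force"]
    print("r",np.linalg.norm(v).round(4),"phi",ph.round(1),"star~",(0.602+np.radians((137-(ph-off))%360)).round(3),"Fn",-(F[:2]@[np.sin(a),-np.cos(a)]).round(2),"Falong",(F[:2]@[np.cos(a),np.sin(a)]).round(2),"lead deg",((np.degrees(np.arctan2(m[1,0],m[0,0]))-ph-90+180)%360-180).round(2))
E
python3 -c "
from h import *
push()"
```

```text
t 20.8 p [ 0.6468 -0.159   0.0706] thx 90.29 zax [ 0.003   0.0036 -1.    ] q [-0.353  0.671  0.027  0.926  0.004  1.213] F [ 4.1  8.9 -0.9] g -0.004
r 0.0703 phi 2.0 star~ 3.184 Fn 9.56 Falong 2.37 lead deg -1.74
```

Emit:
{"fn": "jog_arm", "kwargs": {
  "motion": [-0.28, -0.01, 0, 0, 0, 0.04, 255, -0.28, 0, 0, 0, 0, 0.04, 255, -0.28, -0.01, 0, 0, 0, 0.04, 255, -0.28, 0, 0, 0, 0, 0.04, 255, -0.28, -0.01, 0, 0, 0, 0.04, 255]
}}

```text
time_s: 21.3
ee_pos: [0.646, -0.1732, 0.0707]
eef_rot: [0.0, 0.773, 0.635, 0.003]
wrist_force: [6.4, 7.6, -2.2]
grip_width: 0.002
```

```bash
python3 -c "
from h import *
push()
a=viewer.read_camera('side')[:,:,::-1]
cv2.imwrite('pics/c19.png',cv2.resize(a[180:280,215:315],None,fx=6,fy=6,interpolation=cv2.INTER_CUBIC))"
```

```text
t 21.3 p [ 0.646  -0.1732  0.0707] thx 78.84 zax [ 0.0039  0.0031 -1.    ] q [-0.373  0.675  0.035  0.929  0.004  1.392] F [ 6.4  7.6 -2.2] g 0.002
r 0.0704 phi -9.5 star~ 3.387 Fn 9.45 Falong 3.0 lead deg -1.62
```

View pics/c19.png

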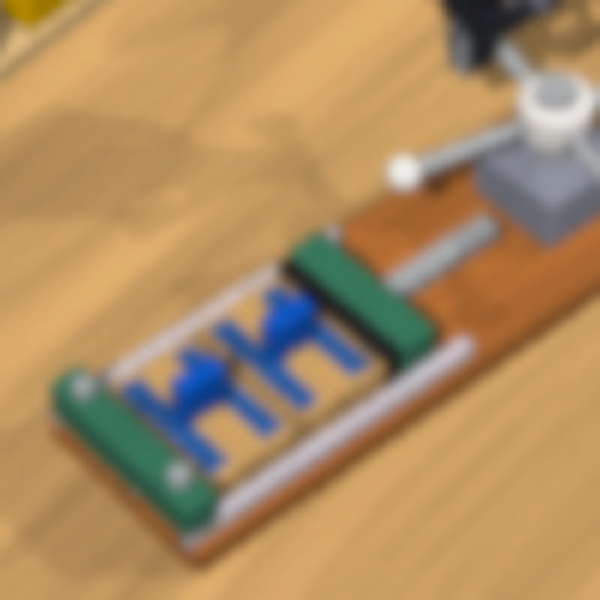

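The jaw now touches half_b, and half_b is up to half_a. Only the gap to the stop is left, so I'll go in short batches.

Emit:
{"fn": "jog_arm", "kwargs": {
  "motion": [-0.28, -0.01, 0, 0, 0, 0.04, 255, -0.28, 0, 0, 0, 0, 0.04, 255, -0.28, -0.01, 0, 0, 0, 0.04, 255, -0.28, 0, 0, 0, 0, 0.04, 255]
}}

```text
time_s: 21.75
ee_pos: [0.6433, -0.1842, 0.0707]
eef_rot: [0.0, 0.821, 0.571, 0.003]
wrist_force: [7.3, 7.2, -3.1]
grip_width: 0.0
```

```bash
python3 -c "
from h import *
push()"
```

```text
t 21.75 p [ 0.6433 -0.1842  0.0707] thx 69.66 zax [ 0.0046  0.0027 -1.    ] q [-0.39   0.675  0.036  0.929  0.004  1.536] F [ 7.3  7.2 -3.1] g 0.0
r 0.0705 phi -18.8 star~ 3.548 Fn 9.99 Falong 2.38 lead deg -1.55
```

Emit:
{"fn": "jog_arm", "kwargs": {
  "motion": [-0.28, -0.01, 0, 0, 0, 0.04, 255, -0.28, -0.02, 0, 0, 0, 0.04, 255, -0.28, -0.01, 0, 0, 0, 0.04, 255]
}}

```text
time_s: 22.05
ee_pos: [0.64, -0.1922, 0.0708]
eef_rot: [0.0, 0.854, 0.521, 0.003]
wrist_force: [8.5, 6.0, -5.2]
grip_width: -0.001
```

```bash
python3 -c "
from h import *
push()"
```

```text
t 22.05 p [ 0.64   -0.1922  0.0708] thx 62.78 zax [ 0.0053  0.002  -1.    ] q [-0.403  0.672  0.032  0.926  0.004  1.643] F [ 8.5  6.  -5.2] g -0.001
r 0.0706 phi -25.8 star~ 3.67 Fn 10.04 Falong 2.86 lead deg -1.45
```

Emit:
{"fn": "jog_arm", "kwargs": {
  "motion": [-0.28, -0.01, 0.04, 0, 0, 0.04, 255, -0.28, -0.02, 0.04, 0, 0, 0.04, 255, -0.28, -0.01, 0.02, 0, 0, 0.04, 255]
}}

```text
time_s: 22.35
ee_pos: [0.6361, -0.1997, 0.0705]
eef_rot: [0.001, 0.883, 0.469, 0.003]
wrist_force: [9.0, 5.2, 0.2]
grip_width: 0.001
```

```bash
python3 -c "
from h import *
push()"
```

```text
t 22.35 p [ 0.6361 -0.1997  0.0705] thx 55.9 zax [ 0.0065  0.0012 -1.    ] q [-0.416  0.669  0.024  0.92   0.004  1.75 ] F [9.  5.2 0.2] g 0.001
r 0.0708 phi -32.6 star~ 3.79 Fn 10.11 Falong 2.56 lead deg -1.46
```

Emit:
{"fn": "jog_arm", "kwargs": {
  "motion": [-0.28, -0.01, 0, 0, 0, 0.04, 255, -0.28, -0.02, 0, 0, 0, 0.04, 255, -0.28, -0.01, 0, 0, 0, 0.04, 255]
}}

```text
time_s: 22.65
ee_pos: [0.631, -0.2066, 0.0706]
eef_rot: [0.001, 0.91, 0.415, 0.003]
wrist_force: [8.8, 3.7, -1.1]
grip_width: -0.001
```

```bash
python3 -c "
from h import *
push()
a=viewer.read_camera('side')[:,:,::-1]
cv2.imwrite('pics/c20.png',cv2.resize(a[180:280,215:315],None,fx=6,fy=6,interpolation=cv2.INTER_CUBIC))"
```

```text
t 22.65 p [ 0.631  -0.2066  0.0706] thx 49.02 zax [ 7.e-03  6.e-04 -1.e+00] q [-0.428  0.663  0.014  0.915  0.003  1.858] F [ 8.8  3.7 -1.1] g -0.001
r 0.0708 phi -39.6 star~ 3.911 Fn 9.19 Falong 2.4 lead deg -1.4
```

View pics/c20.png

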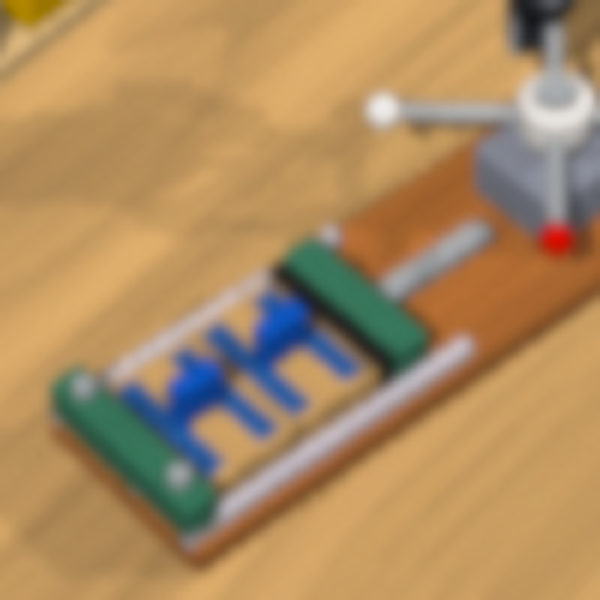

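Emit:
{"fn": "jog_arm", "kwargs": {
  "motion": [-0.28, -0.01, 0, 0, 0, 0.04, 255, -0.28, -0.02, 0, 0, 0, 0.04, 255, -0.28, -0.01, 0, 0, 0, 0.04, 255]
}}

```text
time_s: 23.0
ee_pos: [0.6253, -0.2128, 0.0706]
eef_rot: [0.001, 0.933, 0.359, 0.003]
wrist_force: [10.1, 2.4, -2.0]
grip_width: -0.002
```

```bash
python3 -c "
from h import *
push()"
```

```text
t 23.0 p [ 0.6253 -0.2128  0.0706] thx 42.14 zax [ 7.6e-03 -2.0e-04 -1.0e+00] q [-4.400e-01  6.570e-01  1.000e-03  9.080e-01  3.000e-03  1.966e+00] F [10.1  2.4 -2. ] g -0.002
r 0.0708 phi -46.4 star~ 4.031 Fn 9.92 Falong 3.01 lead deg -1.42
```

Emit:
{"fn": "jog_arm", "kwargs": {
  "motion": [-0.28, -0.01, 0, 0, 0, 0.04, 255, -0.28, -0.02, 0, 0, 0, 0.04, 255, -0.21, -0.01, 0, 0, 0, 0.03, 255]
}}

```text
time_s: 23.3
ee_pos: [0.6199, -0.2177, 0.0708]
eef_rot: [0.002, 0.951, 0.308, 0.004]
wrist_force: [13.5, 1.7, -3.0]
grip_width: 0.001
```

```bash
python3 -c "
from h import *
push()"
```

```text
t 23.3 p [ 0.6199 -0.2177  0.0708] thx 35.83 zax [ 9.1e-03 -4.0e-04 -1.0e+00] q [-0.451  0.649 -0.013  0.9    0.004  2.066] F [13.5  1.7 -3. ] g 0.001
r 0.071 phi -52.3 star~ 4.133 Fn 12.99 Falong 4.11 lead deg -1.84
```

The force has risen to 13 N, so the stop has been reached. The last part goes in small increments.

Emit:
{"fn": "jog_arm", "kwargs": {
  "motion": [-0.21, -0.01, 0, 0, 0, 0.03, 255, -0.21, -0.01, 0, 0, 0, 0.03, 255]
}}

```text
time_s: 23.5
ee_pos: [0.6169, -0.22, 0.0708]
eef_rot: [0.002, 0.96, 0.279, 0.005]
wrist_force: [15.8, 2.3, -5.4]
grip_width: 0.002
```

```bash
python3 -c "
from h import *
push()"
```

```text
t 23.5 p [ 0.6169 -0.22    0.0708] thx 32.43 zax [ 1.000e-02 -5.000e-04 -9.999e-01] q [-0.456  0.645 -0.021  0.896  0.004  2.12 ] F [15.8  2.3 -5.4] g 0.002
r 0.0711 phi -55.4 star~ 4.187 Fn 15.53 Falong 3.68 lead deg -2.19
```

Emit:
{"fn": "jog_arm", "kwargs": {
  "motion": [-0.24, -0.01, 0, 0, 0, 0.03, 255, 0, 0, 0, 0, 0, 0, 255]
}}

```text
time_s: 23.7
ee_pos: [0.6149, -0.2213, 0.0708]
eef_rot: [0.002, 0.964, 0.265, 0.005]
wrist_force: [15.0, 1.7, -4.9]
grip_width: 0.001
```

```bash
python3 -c "
from h import *
push()"
```

```text
t 23.7 p [ 0.6149 -0.2213  0.0708] thx 30.71 zax [ 1.020e-02 -7.000e-04 -9.999e-01] q [-0.459  0.642 -0.026  0.893  0.004  2.146] F [15.   1.7 -4.9] g 0.001
r 0.0711 phi -57.3 star~ 4.22 Fn 14.74 Falong 3.45 lead deg -1.97
```

The clamp load is about 40 N by both estimates: rubber squash of about 1.55 mm, and about 6 N over free turning. I'll back off and lift clear.

Emit:
{"fn": "jog_arm", "kwargs": {
  "motion": [0.4, 0, 0, 0, 0, 0, 255, 1, 0.1, 0, 0, 0, 0, 255, 0.5, 0, 0, 0, 0, 0, 255, 0, 0, -1, 0, 0, 0, 255, 0, 0, -3, 0, 0, 0, 255, 0, 0, -4, 0, 0, 0, 255, 0, 0, -4, 0, 0, 0, 255, -2, 4, 0, 0, 0, 0, 255, -2, 4, 0, 0, 0, 0, 255, -2, 4, 0, 0, 0, 0, 255, -1, 3, 0, 0, 0, 0, 255, 0, 0, 0, 0, 0, 0, 255, 0, 0, 0, 0, 0, 0, 255]
}}

```text
time_s: 25.0
ee_pos: [0.6428, -0.3772, 0.1887]
eef_rot: [-0.0, 0.964, 0.264, 0.0]
wrist_force: [-1.0, 0.6, -0.2]
grip_width: 0.001
```

```bash
python3 -c "
from h import *
st()
a=viewer.read_camera('side')[:,:,::-1]
cv2.imwrite('pics/c21.png',cv2.resize(a[130:290,205:375],None,fx=3.5,fy=3.5,interpolation=cv2.INTER_CUBIC))
b=viewer.read_camera('top')[:,:,::-1];cv2.imwrite('pics/top9.png',b)
cv2.imwrite('pics/c22.png',cv2.resize(b[165:275,195:355],None,fx=5,fy=5,interpolation=cv2.INTER_CUBIC))
"
```

```text
t 25.0 p [ 0.6428 -0.3772  0.1887] thx 30.64 zax [-1.e-04  7.e-04 -1.e+00] q [-6.290e-01  7.660e-01  5.260e-01  1.332e+00  1.000e-03  1.978e+00] F [-1.   0.6 -0.2] g 0.001
```

View pics/c21.png

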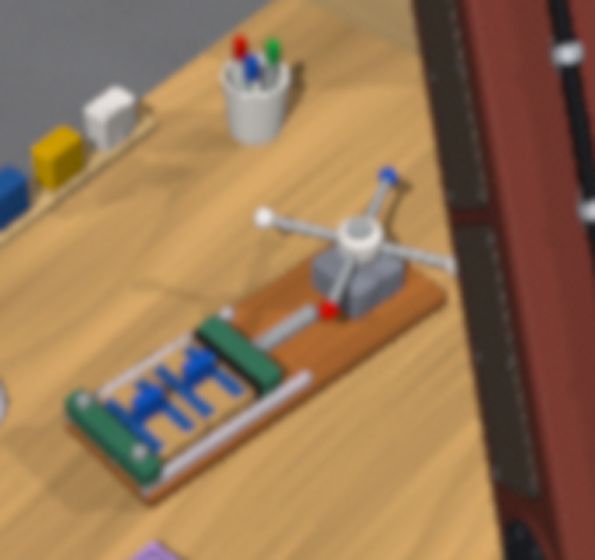

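View pics/c22.png

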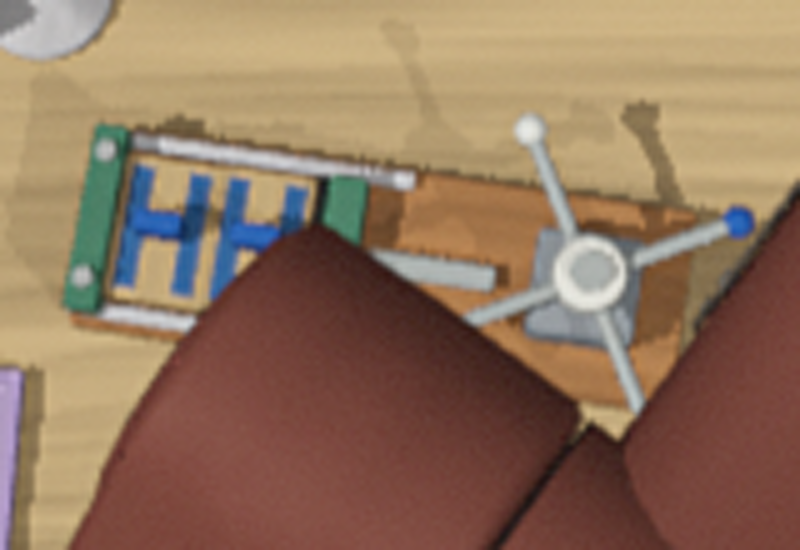

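View pics/top9.png

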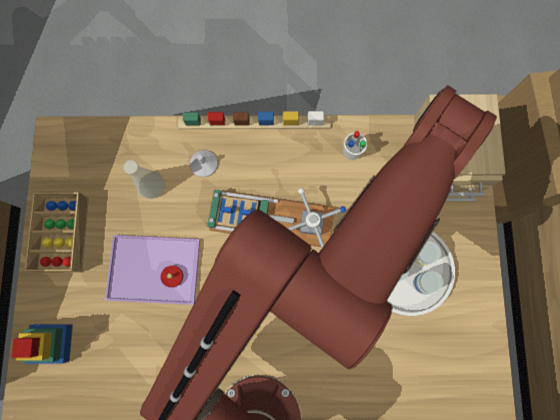

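```bash
python3 -c "
from h import *
for U,o in (((738,222),137),((529,129),-133)):
  uv=(195+(U[0]+.5)/5-.5,165+(U[1]+.5)/5-.5)
  p=plane('top',uv,.085)[:2]-hub;a=np.degrees(np.arctan2(p[1],p[0]));print(np.hypot(*p),a,.602+np.radians((o-a)%360))
s,m=st()
env.finish_job()
"
```

```text
0.09714205359580508 -70.23198262311143 4.21888041220897
0.09654663494419755 20.027248194662 4.214355980916186
t 25.1 p [ 0.6432 -0.3757  0.1892] thx 30.75 zax [ 3.e-04  6.e-04 -1.e+00] q [-6.270e-01  7.640e-01  5.250e-01  1.331e+00  1.000e-03  1.978e+00] F [0.7 0.9 0.2] g -0.002
the job is handed in; nothing more can be done
```

I laid half_b flat between the rails beside half_a. Then I pushed the blue spoke clockwise until jaw, both halves and stop touched, and wound a little further. The fingers were then lifted clear and the job was handed in at about 25 s.

**Last checks**
- **Star position:** the star stands at about 4.22 rad by two balls in the top image. That matches the finger position at the end of the push, so the star did not spring back.
- **Clamp force:** I put it at about 40 N. Both estimates are indirect:
  - The turn past first contact was about 0.155 rad, or 1.55 mm of rubber, which gives about 39 N.
  - The push on the spoke peaked at about 15.5 N in the readings, against 9.5 to 10 N for free turning. That was one small step (about 0.03 rad) before the end, and it gives about 40 N.
  - The two do not agree exactly at the end. The last reading, with the arm at rest, was 14.7 N, and free turning itself read 9 to 10 N rather than the stated 8 to 9 N.
- **Force on the clamp:** no reading went above about 17 N. Forces were read only at the end of each batch of moves.
- **Board and scene:** in the last images the halves are together against the stop. The red piece, carafe and funnel stand where they were. The arm partly hid the board and the glasses in the top view, so I did not see all the glasses clearly.

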